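# Load a filter disc on an indexing shuttle and lock it in the photometer fork

## Task

Load the amber filter disc on the indexing shuttle: lower it square and gently over the upright post, hub upward, until it rests fully on the seat, without letting it drop down the post, and let go of it. Then pull up the shuttle's spring plunger knob, slide the shuttle with the disc to the next hole, where the disc's rim stands in the slot of the black photometer fork, and let the plunger snap fully into that hole. Leave the beaker and the brown bottle where they stand.

Things in the scene. Friction and masses are not known exactly. Their poses are not given: they have to be found in the camera images.
- disc_mid (a point): loose amber disc, 0.2-0.4 kg, flat on the bench, hub up: flange 110 mm across, 10 mm thick at the bottom, black hub 40 mm across up to 80 mm above the underside, straight 19 mm bore right through. This point: on the axis, 40 mm above the underside; z up. Grip the hub near its top (about 55 mm above the underside): when seated, the post stands 4 mm out of the hub's top, between the fingers.
- disc_foot (a point): the centre of the filter disc's underside (lower mouth of the bore), 40 mm below disc_mid
- seat (a point): on the shuttle: top of the dark collar (48 mm across) round the foot of the steel post, on the post's axis, 55 mm above the bench; the disc's underside rests here when fully down. Axes as the shuttle base (yawed in the room): the shuttle slides along +y, z is up
- post_top (a point): on the shuttle: the domed tip of the steel post, 16 mm in diameter, 84 mm above the seat
- knob (a point): centre of the black plunger knob with a red band, an upright cylinder 26 mm across, 26 mm high, 77 mm above the bench when in, 110 mm from the post on the shuttle's -x side; the point rises with it. A fixed housing 24 mm across ends 6 mm below it; carriage plate top is 42 mm above the bench. Grip from above, fingers closing along the shuttle's y, so that the gripper stays clear of the post
- plunger (a joint): lift of the knob in m: 0 = pin fully in a hole, about 0.008 = pin resting on the bar between holes, 0.013 = up against its stop. The spring pushes it down with 5 N at 0 and 8 N at the top. The pin has 1.5 mm of play to either side in a hole. Lift it more than 0.009 to free the carriage
- carriage (a joint): travel of the shuttle carriage along its +y in m: 0 = loading hole (start), 0.070 = the next hole, in the photometer fork, 0.140 = a third hole that is not used. About 2 N of sliding friction.
- shuttle_base: fixed base plate 250 x 250 x 12 mm; origin on the bench, 15 mm to the -x side of its centre; x, y along its edges. The post travels on the line x = 35 mm from y = -70 (loading) to 0 (fork), the knob on x = -75. Black photometer fork, fixed: y = -22 to 22, x = 67 to 134, 113 mm high, open towards -x; its slot is 46 to 87 mm above the bench
- beaker: small clear beaker, 56 mm across, 70 mm high, origin at the centre of its underside; to be left alone
- bottle: brown bottle with a black cap, 52 mm across, 98 mm high, origin at the centre of its underside; to be left alone

How it is judged:
On the way, in this order (a step that is already met when the one before it is completed fails the run):
1. the disc is seated on the shuttle's post and released, with the shuttle still locked in the loading hole (z of disc_foot in the frame of seat below 0.004 m and horizontal distance between disc_foot and seat below 0.005 m and angle between disc_mid's own z axis and vertical below 0.05 rad and contact force between disc and the fingers below 0.1 N and value of joint plunger below 0.003 m and value of joint carriage below 0.006 m), for 0.2 s.
2. the plunger is pulled up, with the disc on its seat (value of joint plunger above 0.006 m and distance between disc_foot and seat below 0.006 m), for 0.1 s.
At the end, for the whole second after the job is handed in: The shuttle is locked in the next hole (travel 70 mm within 4 mm, plunger within 3 mm of fully in), the disc sits on the seat (within 4 mm of height and 5 mm of the axis, tilted less than 0.05 rad, hub upward) at rest; beaker and bottle within 30 mm of where they stood (value of joint carriage between 0.066 and 0.074 m and value of joint plunger below 0.003 m and z of disc_foot in the frame of seat below 0.004 m and horizontal distance between disc_foot and seat below 0.005 m and angle between disc_mid's own z axis and vertical below 0.05 rad and linear speed of disc below 0.02 m/s and distance of each of beaker, bottle from where it was at the start of the episode below 0.03 m); the robot touches nothing.
It fails at once if the disc drops down the post (faster than 0.5 m/s while on it) (horizontal distance between disc_foot and seat below 0.01 m and z of disc_foot in the frame of seat below 0.08 m and linear speed of disc above 0.5 m/s).
It fails at once if the beaker or the bottle is knocked over (angle between any of beaker, bottle's own z axis and vertical above 0.5 rad).
It also fails if it takes over 72 s, if anything falls off the work surface, if the arm or the gripper's body presses on something with over 40 N, if the wrist force passes 120 N, or if a joint passes its speed limit or range.

## Robot

A 6-joint arm with a two-finger parallel gripper is mounted at the origin on a cart in front of the work surface, level with it; the furniture and walls round the work are solid. World frame = base frame: x ahead of the robot, y to its left, z up, the work surface at z = 0. Lengths are in m, angles in rad, forces in N, time in s.
With the tool pointing down it reaches from about 0.325 to 0.775 m from the base axis. Payload 5.5 kg.
Tool frame: the origin (TCP) lies midway between the tips of the shut fingers; the grasp point (between the pads) lies 19 mm behind it; z points along the fingers, y is the line along which they close (so a half turn about z gives the same grasp; the last joint's range is limited). The gripper opens to 85 mm and grips with 20 to 120 N. Pads are 22 mm wide; open, the fingers measure 114 mm over their backs; the gripper's body (76 mm by 85 mm) begins 54 mm behind the grasp point. The pads swing forward as they close: fully open they stand 13 mm farther back than shut.
Start: joints at [1.084, 0.091, 1.231, -0, 1.82, -0.057], TCP at [0.25, 0.545, 0.231] pointing down, gripper open.
Joint ranges: [-2.87, 2.87], [-0.86, 2.18], [0.17, 2.46], [-1.51, 4.65], [0.06, 2.69], [-2.65, 2.65]. Speed limits (rad/s): [2.57, 2.57, 3.01, 3.14, 3.14, 3.14].

## Interface

Orientations are given as a unit quaternion [x, y, z, w].
In Python, from bench import robot, snapshot, spotter gives the robot as it stands. The module is installed in compiled form; this text tells all that it offers.
- The arm moves only by the shell command python3 -m creep 'ROWS' [FORCE]. ROWS is JSON, a list of rows, each an object of numbers: "fingers": the opening in per cent of the stroke, from 0 (shut) to 100 (fully open); "dx", "dy", "dz": the shift along the world's x, y, z as a fraction of full scale; "turn": the turn about the world's z as a fraction of full scale. In form: [{"fingers": .., "dx": .., "dy": .., "dz": .., "turn": ..}, ...]. A call has 1 to 8 rows; each row shifts and turns the commanded pose from where the row before left it; what a row does not reach is not made up. Full scale, the value 1, is 60 mm for a shift and 90 degrees for a turn. A row lasts 1/8 s, in which the tool goes at most 62.5 mm and 10.7 degrees, less where a joint would pass 70% of its speed; a pose out of reach is approached as far as the arm can. A call with a number of a shift or a turn outside -1 to 1 is refused whole. A call with a gripper value outside its range is refused whole. The fingers move at their own pace and stop on an object; FORCE is the grip in N (left out, the last holds). Time passes only in rows, so rows that do not move let the fingers close. It gives the time, the measured TCP pose, the force, the opening and the grip force at its end, in the units of the state.
- robot.observe(): the state, without advancing time (a new reading comes with each control period).
- snapshot(name): name is "side" or "top" or "wrist"; returns a dict with "frame" (480x640x3 uint8, red, green, blue), "mtx" (3x3 intrinsics, pixels), "xyz" and "attitude" of the camera in the world. Camera axes: x right, y up, looking along -z (the intrinsics and any distortion apply to the point x, -y, -z); pixel columns grow to the right and rows downward; lengths in m; the calibration is good to about 2 mm. The wrist camera is an equidistant fisheye: a pixel r from the principal point sees the ray r / f radians off the axis. A picture is of the moment at which its call begins. There is no depth.
- robot.close_job(): hands the job in; it is judged then, once.
Trained networks look in the newest picture that a camera, given by its name, has taken for a name from the list of things; names that differ only in an ending like _2 or _b are one class to them, and where a whole thing is asked for, a point or a joint stands for the part that bears it (a point fixed in the world has none). Each returns a list of dicts, best first, with "score" (0 to 1); they miss things now and then, are a little off and sometimes report something else, mostly with a low value. They report only what shows in the picture. A call takes as long as a camera call.
- spotter.cut_out(target, camera): "pixels" (480x640 bool, what is visible of it).
- spotter.mark_of(target, camera): "centre" ([x, y, z] in m, in world coordinates, good to about 4 mm: a listed point, or the origin of a listed thing).
The state is a dict: "t": time; "joints": joint angles; "qvel": joint speeds; "joint_efforts": joint torques, N m; "tool_pos": TCP position; "orientation": TCP orientation; "contact_force": force on the tool from outside, world axes, zero at the start; "moment": the same for the moment, N m; "opening": finger opening in m; "gripper_force": force on a finger pad.
Only numpy, scipy, OpenCV 4.12 (cv2) and the standard library are available. Lean on these libraries where they do the work, as an engineer would, in place of code of your own. Each camera call takes 0.05 s, during which the arm holds its last target. There are 200 camera calls.

## Working session

There is one attempt and no reset: what is moved stays moved. The work goes in short steps, Python scripts to look and compute and a shell command to move; the robot and the scene stay as the last step left them, time stands still between calls to the robot, and variables do not carry over. Pictures are saved under pics/ and viewed, at most 11 in all, crops included, and the job is handed in when it is done.

```bash
mkdir -p pics; cat > h.py <<'E'
from bench import robot, snapshot, spotter
import numpy as np, cv2
from scipy.spatial.transform import Rotation as R
def save(n,cam):
    s=snapshot(cam); cv2.imwrite(f'pics/{n}.png',s['frame'][:,:,::-1]); return s
def marks(cam,names):
    for n in names:
        try:
            for d in spotter.mark_of(n,cam)[:2]: print(cam,n,np.round(d['centre'],4),round(d['score'],2))
        except Exception as e: print(n,e)
def ray(s,u,v):
    K=s['mtx']; d=np.array([(u-K[0,2])/K[0,0],-(v-K[1,2])/K[1,1],-1]); return R.from_quat(s['attitude']).apply(d) if np.size(s['attitude'])==4 else np.array(s['attitude'])@d
def atz(s,u,v,z):
    d=ray(s,u,v);p=np.array(s['xyz']); return p+d*(z-p[2])/d[2]
def proj(s,P):
    A=s['attitude']; M=R.from_quat(A).as_matrix() if np.size(A)==4 else np.array(A)
    c=M.T@(np.array(P)-s['xyz']); K=s['mtx']; return K[0,2]+K[0,0]*c[0]/-c[2], K[1,2]-K[1,1]*c[1]/-c[2]
E
python3 - <<'E'
from h import *
N=['disc_mid','disc_foot','seat','post_top','knob','shuttle_base','beaker','bottle']
for c in ['top','side']:
    s=save(c+'0',c); print(c,s['xyz'],s['attitude'],s['mtx']); marks(c,N)
E
```

```text
top [ 0.48128267 -0.12821827  0.99220256] [ 0.00854253 -0.01768239 -0.69773656  0.71608522] [[474.05606135   0.         318.51032183]
 [  0.         474.05606135 239.05082215]
 [  0.           0.           1.        ]]
top disc_mid [ 0.5807 -0.2847  0.0386] 0.86
top disc_foot [ 0.5807 -0.2829 -0.0031] 0.69
top seat [0.5692 0.0174 0.0556] 0.74
top post_top [0.5719 0.0182 0.1389] 0.86
top knob [ 0.467  -0.0058  0.0789] 0.67
top shuttle_base [ 0.5232  0.0791 -0.003 ] 0.82
top beaker [ 4.545e-01 -2.133e-01  1.000e-04] 0.8
top bottle [ 0.4917 -0.3902  0.0027] 0.83
top bottle [0.5741 0.0174 0.0589] 0.73
side [ 0.33965018 -1.03488196  0.5674348 ] [ 0.52851401 -0.05672499 -0.09782807  0.84135895] [[589.69591107   0.         312.63595313]
 [  0.         589.69591107 231.78395015]
 [  0.           0.           1.        ]]
side disc_mid [ 0.5828 -0.2808  0.0408] 0.98
side disc_mid [ 0.5808 -0.2801 -0.0031] 0.51
side disc_foot [ 0.5826 -0.2806 -0.0024] 0.96
side seat [0.5712 0.017  0.0532] 0.59
side post_top [0.5703 0.0187 0.1403] 0.87
side knob [ 0.4642 -0.0099  0.082 ] 0.53
side knob [ 0.5816 -0.2806  0.0393] 0.53
side shuttle_base [ 0.5197  0.0812 -0.0014] 0.68
side shuttle_base [ 4.615e-01 -2.111e-01  2.000e-04] 0.4
side beaker [ 0.4615 -0.2147 -0.0008] 0.58
side bottle [ 0.4876 -0.394  -0.    ] 0.95
```

View pics/top0.png

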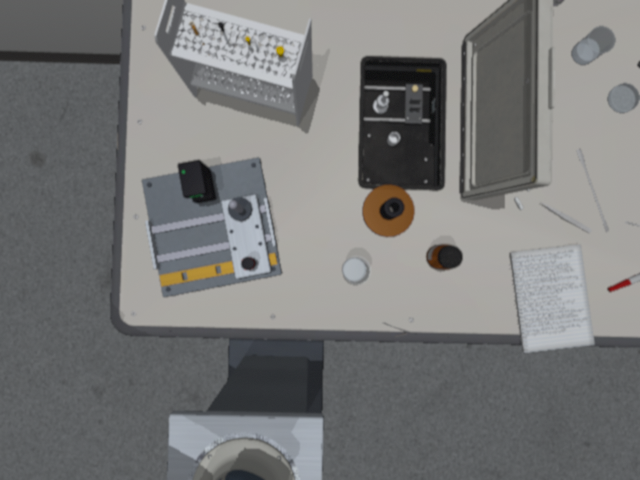

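View pics/side0.png

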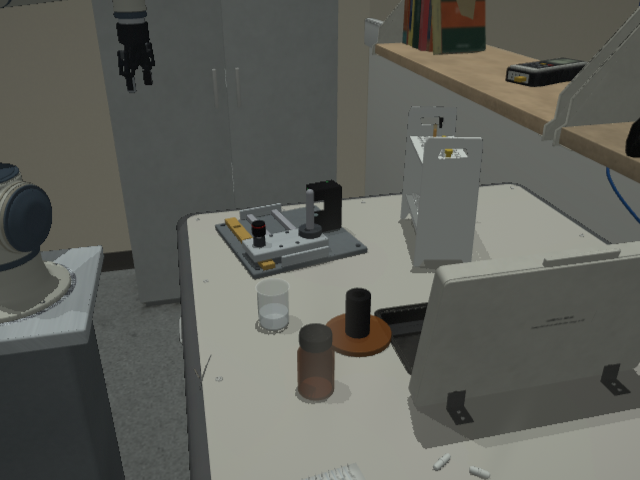

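Top view: disc at (388,210), its hub top at (392,208). Beaker (355,270), bottle (445,257), post (240,208), knob (249,263), fork (197,180). The side view agrees with this. Next I'll compute the shuttle yaw from the plate corners and the tool's yaw.

```bash
python3 - <<'E'
from h import *
s=snapshot('top')
C=[atz(s,u,v,.012)[:2] for u,v in [(143,180),(261,158),(281,276),(165,295)]]
for a,b in [(1,0),(2,3),(2,1),(3,0)]:
    d=C[b]-C[a]; print(np.linalg.norm(d),np.degrees(np.arctan2(d[1],d[0])))
print(np.mean(C,0))
o=robot.observe(); print(o['tool_pos'],R.from_quat(o['orientation']).as_matrix().round(3),o['opening'],o['contact_force'])
for p in [(.582,-.282,.04),(.571,.018,.139),(.466,-.008,.09)]: print(proj(s,p))
E
```

```text
0.24790715255691786 102.28654525911972
0.24076348422559102 100.73755334570372
0.24843181588981156 11.265733783743869
0.2419004087069589 12.951107751681203
[0.53702715 0.07887521]
[0.25003153 0.54543251 0.23130726] [[-0.909  0.417  0.   ]
 [ 0.417  0.909  0.   ]
 [ 0.     0.    -1.   ]] 0.08577317254600844 [-0.68779763  0.24706335 -0.43052419]
(np.float64(389.605452961345), np.float64(208.61912873735983))
(np.float64(232.31733374440043), np.float64(204.65825231507318))
(np.float64(248.59475647798874), np.float64(262.98944742659955))
```

```bash
python3 -m creep '[{"fingers":100,"dx":0.37,"dy":-0.92,"dz":0,"turn":0.027},{"fingers":100,"dx":0.37,"dy":-0.92,"dz":0,"turn":0.027},{"fingers":100,"dx":0.37,"dy":-0.92,"dz":0,"turn":0.027},{"fingers":100,"dx":0.37,"dy":-0.92,"dz":0,"turn":0.027},{"fingers":100,"dx":0.37,"dy":-0.92,"dz":0,"turn":0.027},{"fingers":100,"dx":0.37,"dy":-0.92,"dz":0,"turn":0.027},{"fingers":100,"dx":0.37,"dy":-0.92,"dz":0,"turn":0.027},{"fingers":100,"dx":0.37,"dy":-0.92,"dz":0,"turn":0.027}]' 30
python3 -m creep '[{"fingers":100,"dx":0.37,"dy":-0.92,"dz":0,"turn":0.027},{"fingers":100,"dx":0.37,"dy":-0.92,"dz":0,"turn":0.027},{"fingers":100,"dx":0.37,"dy":-0.92,"dz":0,"turn":0.027},{"fingers":100,"dx":0.37,"dy":-0.92,"dz":0,"turn":0.027},{"fingers":100,"dx":0.37,"dy":-0.92,"dz":0,"turn":0.027},{"fingers":100,"dx":0.37,"dy":-0.92,"dz":0,"turn":0.027},{"fingers":100,"dx":0.37,"dy":-0.92,"dz":0,"turn":0.03},{"fingers":100,"dx":0,"dy":0,"dz":0,"turn":0}]'
cat > st.py <<'E'
from h import *
o=robot.observe(); M=R.from_quat(o['orientation']).as_matrix()
print('t',o['t'],'tcp',np.round(o['tool_pos'],4),'yawY',np.degrees(np.arctan2(M[1,1],M[0,1])).round(1),'F',np.round(o['contact_force'],1),'op',round(o['opening'],4),'gf',round(o['gripper_force'],1),'j6',o['joints'][5])
E
python3 - <<'E'
import st
from h import *
s=save('w1','wrist');marks('wrist',['disc_mid','disc_foot','beaker','bottle']); print(s['xyz'],s['attitude'],s['mtx'])
E
```

```text
t: 1.95
tool_pos: [0.428, 0.102, 0.2316]
orientation: [0.044, 0.999, 0.0, 0.001]
contact_force: [1.8, 0.9, -0.5]
opening: 0.0853
gripper_force: 0.0
t: 2.95
tool_pos: [0.583, -0.2863, 0.2273]
orientation: [-0.103, 0.995, 0.001, -0.002]
contact_force: [-0.6, 0.6, -0.7]
opening: 0.085
gripper_force: 0.0
t 2.95 tcp [ 0.583  -0.2863  0.2273] yawY 101.9 F [-0.6  0.6 -0.7] op 0.085 gf 0.0 j6 -2.286494395560381
wrist disc_mid [ 0.5815 -0.2879  0.0425] 0.85
wrist disc_foot [ 0.5778 -0.2816  0.002 ] 0.58
wrist disc_foot [ 0.4595 -0.2138 -0.0014] 0.47
wrist beaker [ 0.4591 -0.2161  0.0016] 0.86
wrist bottle [0.5759 0.017  0.0506] 0.74
wrist bottle [ 4.855e-01 -3.880e-01  1.000e-04] 0.71
[ 0.50814089 -0.30334082  0.37050564] [-0.09335676 -0.11691088  0.76743931  0.62342061] [[371.64829954   0.         310.3347423 ]
 [  0.         371.64829954 238.5731459 ]
 [  0.           0.           1.        ]]
```

View pics/w1.png

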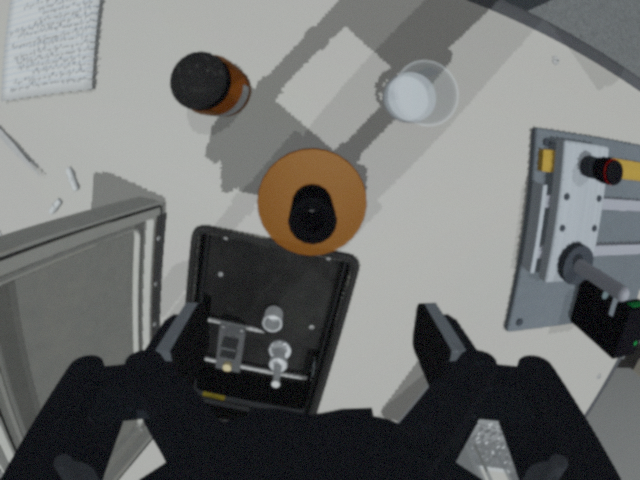

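The wrist view shows the disc at (312,200), with the hub clear and the beaker (410,95) and bottle (205,85) well away. Descending.

```bash
python3 -m creep '[{"fingers":100,"dx":-0.02,"dy":0.05,"dz":-0.7,"turn":0},{"fingers":100,"dx":0,"dy":0,"dz":-0.7,"turn":0},{"fingers":100,"dx":0,"dy":0,"dz":-0.7,"turn":0},{"fingers":100,"dx":0,"dy":0,"dz":-0.6,"turn":0},{"fingers":100,"dx":0,"dy":0,"dz":-0.4,"turn":0},{"fingers":100,"dx":0,"dy":0,"dz":0,"turn":0}]'; python3 st.py
```

```text
t: 3.95
tool_pos: [0.5807, -0.2777, 0.0438]
orientation: [-0.106, 0.994, 0.001, -0.001]
contact_force: [-1.0, -0.1, 0.2]
opening: 0.0851
gripper_force: 0.0
t 3.95 tcp [ 0.5807 -0.2777  0.0438] yawY 102.2 F [-1.  -0.1  0.2] op 0.0851 gf 0.0 j6 -2.2822741486180997
```

```bash
python3 - <<'E'
from h import *
marks('wrist',[]); s=save('w2','wrist'); marks('wrist',['disc_mid'])
E
```

```text
(no output)
```

View pics/w2.png

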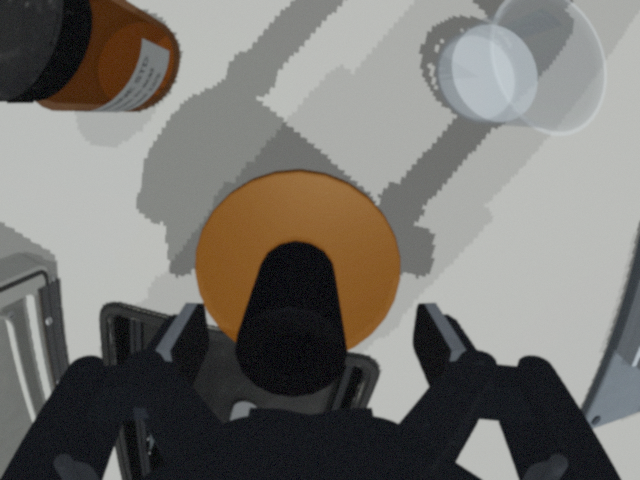

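The hub (290,350) sits about 20 px, or 6–7 mm, left of the middle of the fingers (310). I'll correct y by −6 mm, go down 5 mm and close.

```bash
python3 -m creep '[{"fingers":100,"dx":0.01,"dy":-0.1,"dz":-0.08,"turn":0},{"fingers":100,"dx":0,"dy":0,"dz":0,"turn":0},{"fingers":30,"dx":0,"dy":0,"dz":0,"turn":0},{"fingers":30,"dx":0,"dy":0,"dz":0,"turn":0},{"fingers":30,"dx":0,"dy":0,"dz":0,"turn":0},{"fingers":30,"dx":0,"dy":0,"dz":0,"turn":0},{"fingers":30,"dx":0,"dy":0,"dz":0,"turn":0},{"fingers":30,"dx":0,"dy":0,"dz":0,"turn":0}]' 40; python3 st.py
```

```text
t: 5.05
tool_pos: [0.5826, -0.2856, 0.0408]
orientation: [-0.105, 0.994, -0.0, 0.0]
contact_force: [-0.1, -0.7, 1.8]
opening: 0.0391
gripper_force: 40.8
t 5.05 tcp [ 0.5826 -0.2856  0.0408] yawY 102.1 F [-0.1 -0.7  1.8] op 0.0391 gf 40.8 j6 -2.290164592030681
```

```bash
python3 -m creep '[{"fingers":30,"dx":0,"dy":0,"dz":0.5,"turn":0},{"fingers":30,"dx":0,"dy":0,"dz":0.8,"turn":0},{"fingers":30,"dx":0,"dy":0,"dz":0.8,"turn":0},{"fingers":30,"dx":-0.04,"dy":0.6,"dz":0.5,"turn":0},{"fingers":30,"dx":-0.04,"dy":0.9,"dz":0.1,"turn":0},{"fingers":30,"dx":-0.04,"dy":0.9,"dz":0,"turn":0},{"fingers":30,"dx":-0.03,"dy":0.8,"dz":0,"turn":0},{"fingers":30,"dx":0,"dy":0,"dz":0,"turn":0}]'; python3 -m creep '[{"fingers":30,"dx":0,"dy":0,"dz":0,"turn":0},{"fingers":30,"dx":0,"dy":0,"dz":0,"turn":0}]' >/dev/null
python3 - <<'E'
import st
from h import *
for c in ['wrist','top','side']:
    s=save(c+'3',c); marks(c,['disc_mid','disc_foot','post_top','seat','knob'])
    np.savez('pics/'+c+'3.npz',xyz=s['xyz'],att=s['attitude'],mtx=s['mtx'],frame=s['frame'])
a=[cv2.imread(f'pics/{c}3.png') for c in('wrist','top','side')]
t=cv2.resize(a[1][140:320,130:430],(600,360),interpolation=cv2.INTER_CUBIC)
cv2.imwrite('pics/t3c.png',t)
E
```

```text
t: 6.05
tool_pos: [0.573, -0.0901, 0.2015]
orientation: [-0.108, 0.994, 0.001, -0.001]
contact_force: [-0.1, -1.1, -3.2]
opening: 0.0391
gripper_force: 41.8
t 6.3 tcp [ 0.5733 -0.0946  0.2018] yawY 102.0 F [ 0.7 -0.8 -2.3] op 0.0391 gf 41.8 j6 -2.0024519136766474
wrist post_top [0.573  0.0205 0.1371] 0.63
wrist seat [0.5772 0.0165 0.0512] 0.92
wrist knob [ 0.4628 -0.0038  0.0737] 0.66
top disc_mid [ 0.5716 -0.0944  0.2016] 0.97
top disc_mid [ 0.4536 -0.213  -0.0011] 0.49
top disc_foot [ 0.5709 -0.0914  0.1583] 0.91
top post_top [0.572  0.0193 0.1368] 0.59
top seat [0.5741 0.0145 0.0571] 0.96
top knob [0.5718 0.017  0.0582] 0.67
top knob [ 0.4654 -0.0033  0.0812] 0.52
side disc_mid [ 0.5707 -0.0893  0.2016] 0.61
side disc_foot [ 0.5733 -0.0906  0.1604] 0.91
side seat [0.5725 0.0169 0.054 ] 0.85
side knob [ 0.4681 -0.0055  0.0828] 0.78
```

View pics/wrist3.png

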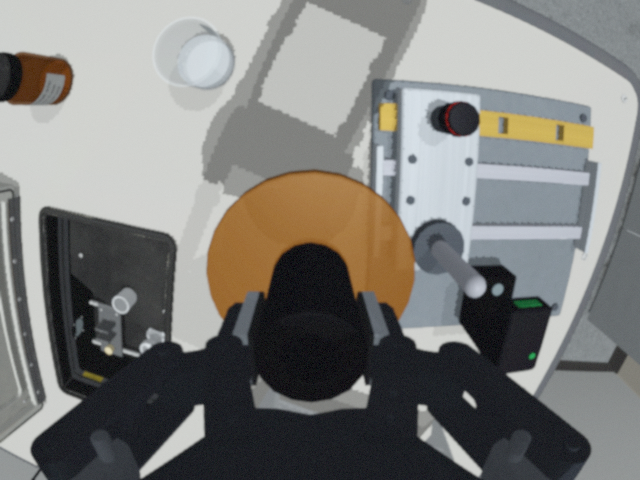

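```bash
cat > fit.py <<'E'
from h import *
from scipy.optimize import minimize
def wproj(s,P):
    c=R.from_quat(s['att']).inv().apply(np.atleast_2d(P)-s['xyz'])
    x,y,z=c[:,0],-c[:,1],-c[:,2]; rr=np.hypot(x,y); th=np.arctan2(rr,z); K=s['mtx']
    return np.c_[K[0,2]+K[0,0]*th*x/rr, K[1,2]+K[1,1]*th*y/rr]
a=np.linspace(0,2*np.pi,90,endpoint=False)
def circ(x,y,z,r): return np.c_[x+r*np.cos(a),y+r*np.sin(a),0*a+z]
def hull(s,x,y,parts): return cv2.convexHull(wproj(s,np.vstack([circ(x,y,z,r) for z,r in parts])).astype(np.float32))
def amber(f):
    h=cv2.cvtColor(f,cv2.COLOR_RGB2HSV); m=((h[...,0]>5)&(h[...,0]<20)&(h[...,1]>120)&(h[...,2]>70)).astype(np.uint8)
    n,l,st,_=cv2.connectedComponentsWithStats(m); return (l==1+st[1:,4].argmax()).astype(np.uint8)
def fitdisc(s,x0,zf):
    c=max(cv2.findContours(amber(s['frame']),0,1)[0],key=len)[:,0].astype(float)
    def cost(p):
        H=hull(s,p[0],p[1],[(p[2],.055),(p[2]+.01,.055)])
        d=np.array([cv2.pointPolygonTest(H,tuple(q),True) for q in c[c[:,1]<285]])
        return np.mean(np.minimum(np.abs(d),3))
    r=minimize(cost,[*x0,zf],method='Nelder-Mead',options=dict(initial_simplex=[[*x0,zf],[x0[0]+.004,x0[1],zf],[x0[0],x0[1]+.004,zf],[*x0,zf+.005]])); return r.x,r.fun
E
python3 - <<'E'
from fit import *
s=dict(np.load('pics/wrist3.npz'))
p,f=fitdisc(s,(.572,-.092),.161); print(p,f)
im=s['frame'][:,:,::-1].copy()
k=4; u0,v0=380,190; im=cv2.resize(im[v0:v0+130,u0:u0+130],None,fx=k,fy=k,interpolation=cv2.INTER_CUBIC)
for (x,y,col) in [(.572,.018,(0,0,255))]:
    for parts in [[(.055,.024)],[(.055,.008),(.131,.008),(.135,.0069),(.138,.004)]]:
        H=(hull(s,x,y,parts)-[u0,v0]+.5)*k
        cv2.polylines(im,[H.astype(int)],True,col,1)
cv2.imwrite('pics/c3.png',im)
E
```

```text
[ 0.57411216 -0.09535047  0.15598968] 1.129538104192179
```

View pics/c3.png

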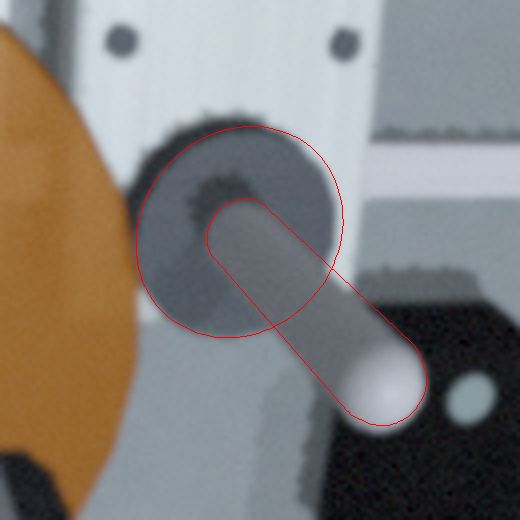

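The crop shows the predicted outline about 1–2 px right of the actual collar and tip, so the post is near (0.5725, 0.0168). I'll check the disc fit with its height fixed.

```bash
python3 - <<'E'
from fit import *
s=dict(np.load('pics/wrist3.npz'))
c=max(cv2.findContours(amber(s['frame']),0,1)[0],key=len)[:,0].astype(float); print(len(c),c.min(0),c.max(0))
for vmax in (240,285):
  for z in (.157,.161,.164):
    q=c[(c[:,1]<vmax)]
    def cost(p):
        H=hull(s,p[0],p[1],[(z,.055),(z+.01,.055)]); d=np.array([cv2.pointPolygonTest(H,tuple(t),True) for t in q]); return np.mean(np.minimum(np.abs(d-.3),2.5))
    r=minimize(cost,[.574,-.095],method='Nelder-Mead',options=dict(initial_simplex=[[.574,-.095],[.578,-.095],[.574,-.091]])); print(vmax,z,r.x.round(4),r.fun.round(3))
E
```

```text
646 [208. 170.] [414. 318.]
240 0.157 [ 0.5739 -0.0955] 0.377
240 0.161 [ 0.5736 -0.0955] 0.487
240 0.164 [ 0.5733 -0.0954] 0.683
285 0.157 [ 0.5739 -0.0954] 1.0
285 0.161 [ 0.5736 -0.0954] 1.314
285 0.164 [ 0.5733 -0.0954] 1.523
```

```bash
python3 -m creep '[{"fingers":30,"dx":-0.02,"dy":0.6,"dz":0,"turn":0},{"fingers":30,"dx":0,"dy":0.6,"dz":0,"turn":0},{"fingers":30,"dx":0,"dy":0.5,"dz":0,"turn":0},{"fingers":30,"dx":0,"dy":0.17,"dz":0,"turn":0},{"fingers":30,"dx":0,"dy":0,"dz":0,"turn":0},{"fingers":30,"dx":0,"dy":0,"dz":0,"turn":0},{"fingers":30,"dx":0,"dy":0,"dz":0,"turn":0}]' >/dev/null
python3 - <<'E'
import st
from h import *
s=save('side4','side'); marks('side',['disc_mid','disc_foot','post_top','seat'])
im=s['frame'][:,:,::-1].copy()
u0,v0,k=250,130,5
im=cv2.resize(im[v0:v0+120,u0:u0+130],None,fx=k,fy=k,interpolation=cv2.INTER_CUBIC)
def L(p,q,c): 
    P=[tuple(int((t-o+.5)*k) for t,o in zip(proj(s,z),(u0,v0))) for z in (p,q)]; cv2.line(im,*P,c,1)
x,y=.5725,.0168
L((x,y,.055),(x,y,.24),(0,0,255))
cv2.imwrite('pics/s4.png',im)
E
```

```text
t 8.075 tcp [0.5723 0.0176 0.2024] yawY 102.0 F [ 0.2 -0.1 -3.3] op 0.039 gf 42.0 j6 -1.809029162566814
side disc_mid [0.5709 0.0243 0.2037] 0.72
side disc_foot [0.5735 0.0187 0.1565] 0.81
side post_top [0.573  0.0252 0.1398] 0.55
side seat [0.5721 0.0204 0.0517] 0.6
```

View pics/s4.png

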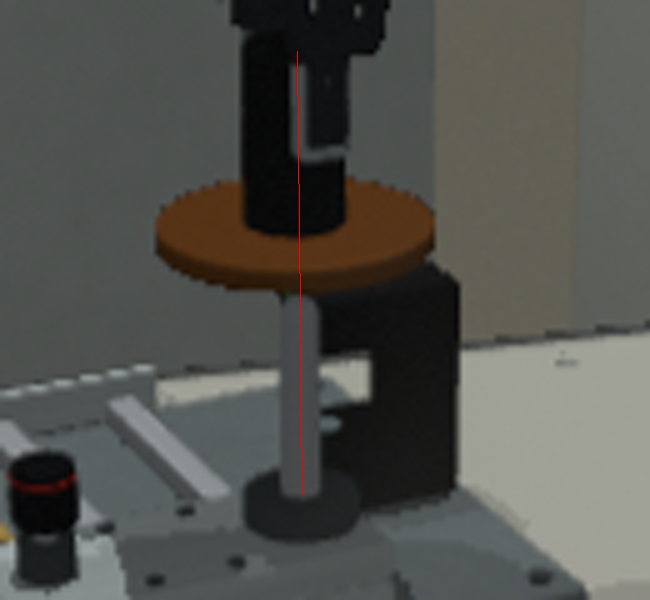

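The crop shows the disc and hub centred at x≈295 and the post axis at ≈299, so the disc is about 1.2 mm short in +x. I'll correct that and start lowering with force checks.

```bash
python3 -m creep '[{"fingers":30,"dx":0.02,"dy":0,"dz":-0.15,"turn":0},{"fingers":30,"dx":0,"dy":0,"dz":-0.15,"turn":0},{"fingers":30,"dx":0,"dy":0,"dz":0,"turn":0}]'
python3 -m creep '[{"fingers":30,"dx":0,"dy":0,"dz":-0.05,"turn":0},{"fingers":30,"dx":0,"dy":0,"dz":-0.05,"turn":0},{"fingers":30,"dx":0,"dy":0,"dz":0,"turn":0}]'; python3 st.py
```

```text
t: 8.7
tool_pos: [0.5727, 0.0187, 0.1826]
orientation: [-0.105, 0.994, 0.0, -0.001]
contact_force: [-0.8, -0.2, -3.8]
opening: 0.0387
gripper_force: 42.0
t: 9.07
tool_pos: [0.5733, 0.0187, 0.1782]
orientation: [-0.105, 0.994, 0.0, -0.0]
contact_force: [-0.2, 0.3, -3.8]
opening: 0.039
gripper_force: 42.0
t 9.075 tcp [0.5733 0.0187 0.1782] yawY 102.1 F [-0.2  0.3 -3.8] op 0.039 gf 42.0 j6 -1.8086623501685986
```

```bash
python3 -m creep '[{"fingers":30,"dx":0,"dy":0,"dz":-0.05,"turn":0},{"fingers":30,"dx":0,"dy":0,"dz":-0.05,"turn":0},{"fingers":30,"dx":0,"dy":0,"dz":0,"turn":0}]'; python3 st.py
```

```text
t: 9.45
tool_pos: [0.5732, 0.0186, 0.172]
orientation: [-0.105, 0.994, 0.0, -0.0]
contact_force: [0.4, -0.3, -3.4]
opening: 0.0388
gripper_force: 42.0
t 9.45 tcp [0.5732 0.0186 0.172 ] yawY 102.1 F [ 0.4 -0.3 -3.4] op 0.0388 gf 42.0 j6 -1.8087085085725731
```

```bash
python3 -m creep '[{"fingers":30,"dx":0,"dy":0,"dz":-0.06,"turn":0},{"fingers":30,"dx":0,"dy":0,"dz":-0.06,"turn":0},{"fingers":30,"dx":0,"dy":0,"dz":-0.06,"turn":0},{"fingers":30,"dx":0,"dy":0,"dz":0,"turn":0}]'; python3 st.py
```

```text
t: 9.95
tool_pos: [0.5732, 0.0186, 0.1611]
orientation: [-0.105, 0.994, 0.0, -0.0]
contact_force: [-0.8, -0.0, -3.6]
opening: 0.0389
gripper_force: 42.0
t 9.95 tcp [0.5732 0.0186 0.1611] yawY 102.1 F [-0.8 -0.  -3.6] op 0.0389 gf 42.0 j6 -1.808719229313549
```

```bash
python3 -m creep '[{"fingers":30,"dx":0,"dy":0,"dz":-0.1,"turn":0},{"fingers":30,"dx":0,"dy":0,"dz":-0.1,"turn":0},{"fingers":30,"dx":0,"dy":0,"dz":-0.1,"turn":0},{"fingers":30,"dx":0,"dy":0,"dz":-0.1,"turn":0},{"fingers":30,"dx":0,"dy":0,"dz":0,"turn":0}]'; python3 st.py
```

```text
t: 10.58
tool_pos: [0.573, 0.0187, 0.1367]
orientation: [-0.105, 0.994, 0.0, -0.001]
contact_force: [0.1, 0.7, -2.5]
opening: 0.0389
gripper_force: 42.0
t 10.575 tcp [0.573  0.0187 0.1367] yawY 102.1 F [ 0.1  0.7 -2.5] op 0.0389 gf 42.0 j6 -1.8086980220032138
```

```bash
python3 -m creep '[{"fingers":30,"dx":0,"dy":0,"dz":-0.1,"turn":0},{"fingers":30,"dx":0,"dy":0,"dz":-0.1,"turn":0},{"fingers":30,"dx":0,"dy":0,"dz":-0.1,"turn":0},{"fingers":30,"dx":0,"dy":0,"dz":-0.1,"turn":0},{"fingers":30,"dx":0,"dy":0,"dz":-0.05,"turn":0},{"fingers":30,"dx":0,"dy":0,"dz":0,"turn":0}]'; python3 st.py
```

```text
t: 11.32
tool_pos: [0.5733, 0.0186, 0.1103]
orientation: [-0.105, 0.994, 0.0, -0.0]
contact_force: [0.0, -0.7, -3.3]
opening: 0.0389
gripper_force: 42.0
t 11.325 tcp [0.5733 0.0186 0.1103] yawY 102.1 F [ 0.  -0.7 -3.3] op 0.0389 gf 42.0 j6 -1.8086645556531915
```

```bash
python3 -m creep '[{"fingers":30,"dx":0,"dy":0,"dz":-0.06,"turn":0},{"fingers":30,"dx":0,"dy":0,"dz":-0.06,"turn":0},{"fingers":30,"dx":0,"dy":0,"dz":-0.06,"turn":0},{"fingers":30,"dx":0,"dy":0,"dz":0,"turn":0}]'; python3 -m creep '[{"fingers":30,"dx":0,"dy":0,"dz":-0.03,"turn":0},{"fingers":30,"dx":0,"dy":0,"dz":0,"turn":0}]'; python3 st.py
```

```text
t: 11.82
tool_pos: [0.5731, 0.0186, 0.0993]
orientation: [-0.105, 0.994, 0.0, -0.0]
contact_force: [0.1, 0.0, -4.9]
opening: 0.039
gripper_force: 42.0
t: 12.08
tool_pos: [0.5734, 0.0186, 0.098]
orientation: [-0.105, 0.994, -0.0, -0.0]
contact_force: [0.1, 0.6, -3.4]
opening: 0.0391
gripper_force: 42.0
t 12.075 tcp [0.5734 0.0186 0.098 ] yawY 102.1 F [ 0.1  0.6 -3.4] op 0.0391 gf 42.0 j6 -1.8086885713827536
```

```bash
python3 -m creep '[{"fingers":30,"dx":0,"dy":0,"dz":-0.02,"turn":0},{"fingers":30,"dx":0,"dy":0,"dz":0,"turn":0}]'; python3 st.py
```

```text
t: 12.32
tool_pos: [0.5734, 0.0186, 0.0968]
orientation: [-0.105, 0.994, 0.0, -0.0]
contact_force: [1.0, 0.2, -3.8]
opening: 0.0389
gripper_force: 42.0
t 12.325 tcp [0.5734 0.0186 0.0968] yawY 102.1 F [ 1.   0.2 -3.8] op 0.0389 gf 42.0 j6 -1.8086601305835728
```

```bash
python3 -m creep '[{"fingers":30,"dx":0,"dy":0,"dz":-0.02,"turn":0},{"fingers":30,"dx":0,"dy":0,"dz":0,"turn":0}]';python3 -m creep '[{"fingers":30,"dx":0,"dy":0,"dz":-0.02,"turn":0},{"fingers":30,"dx":0,"dy":0,"dz":0,"turn":0}]'
```

```text
t: 12.58
tool_pos: [0.5735, 0.0186, 0.0958]
orientation: [-0.105, 0.994, -0.0, 0.0]
contact_force: [-0.3, 1.0, -2.8]
opening: 0.039
gripper_force: 42.1
t: 12.82
tool_pos: [0.5737, 0.0186, 0.0958]
orientation: [-0.105, 0.994, -0.0, 0.001]
contact_force: [-4.4, 0.2, 5.3]
opening: 0.0389
gripper_force: 42.6
```

Contact at the expected height (TCP 0.0958). Releasing.

```bash
python3 -m creep '[{"fingers":60,"dx":0,"dy":0,"dz":0,"turn":0},{"fingers":100,"dx":0,"dy":0,"dz":0,"turn":0},{"fingers":100,"dx":0,"dy":0,"dz":0,"turn":0},{"fingers":100,"dx":0,"dy":0,"dz":0,"turn":0},{"fingers":100,"dx":0,"dy":0,"dz":0,"turn":0},{"fingers":100,"dx":0,"dy":0,"dz":0,"turn":0}]'
python3 - <<'E'
import st
from h import *
s=save('side5','side'); marks('side',['disc_mid','disc_foot','seat','knob'])
cv2.imwrite('pics/s5.png',cv2.resize(s['frame'][130:250,250-50:380,::-1],None,fx=4,fy=4,interpolation=cv2.INTER_CUBIC))
E
```

```text
t: 13.58
tool_pos: [0.5734, 0.0187, 0.0945]
orientation: [-0.105, 0.994, -0.0, 0.0]
contact_force: [0.2, 0.6, 1.2]
opening: 0.0851
gripper_force: 0.0
t 13.575 tcp [0.5734 0.0187 0.0945] yawY 102.1 F [0.2 0.6 1.2] op 0.0851 gf 0.0 j6 -1.8086766122649018
side disc_mid [0.5713 0.0261 0.0961] 0.87
side disc_foot [0.5749 0.023  0.0542] 0.61
side seat [0.5711 0.0167 0.054 ] 0.65
side knob [ 0.465  -0.0047  0.0795] 0.59
```

View pics/s5.png

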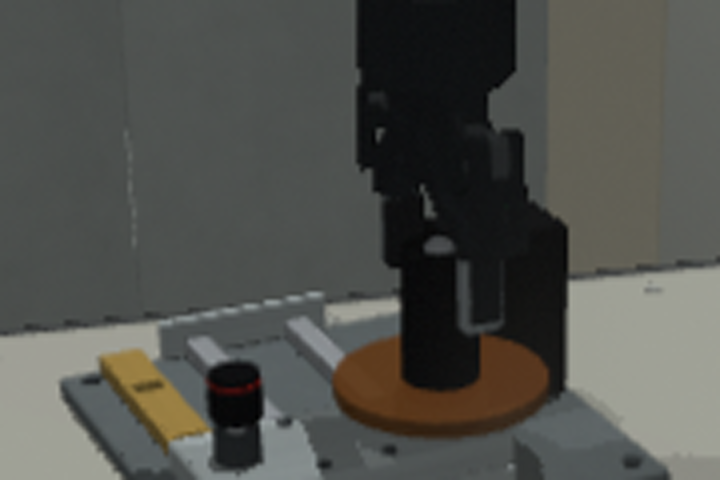

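The disc is flat on the seat with the post tip showing above the hub at (440,243). I'll go up and over to the knob.

```bash
python3 -m creep '[{"fingers":100,"dx":0,"dy":0,"dz":0.2,"turn":0},{"fingers":100,"dx":0,"dy":0,"dz":0.5,"turn":0},{"fingers":100,"dx":0,"dy":0,"dz":0.6,"turn":0},{"fingers":100,"dx":-0.6,"dy":-0.13,"dz":0,"turn":0},{"fingers":100,"dx":-0.8,"dy":-0.17,"dz":0,"turn":0},{"fingers":100,"dx":-0.4,"dy":-0.09,"dz":0,"turn":0},{"fingers":100,"dx":0,"dy":0,"dz":0,"turn":0},{"fingers":100,"dx":0,"dy":0,"dz":0,"turn":0}]' >/dev/null
python3 - <<'E'
import st
from h import *
s=save('w6','wrist'); marks('wrist',['disc_mid','knob','seat','disc_foot'])
E
```

```text
t 14.825 tcp [ 0.4662 -0.0047  0.1732] yawY 102.1 F [-0.7 -0.3 -0.5] op 0.0851 gf 0.0 j6 -1.8649599018872924
wrist disc_mid [0.575  0.0163 0.096 ] 0.93
wrist disc_mid [ 0.4607 -0.0047  0.0725] 0.59
wrist knob [ 0.4632 -0.007   0.0763] 0.56
wrist disc_foot [0.5684 0.019  0.0529] 0.73
wrist disc_foot [ 0.4632 -0.0068  0.0736] 0.23
```

View pics/w6.png

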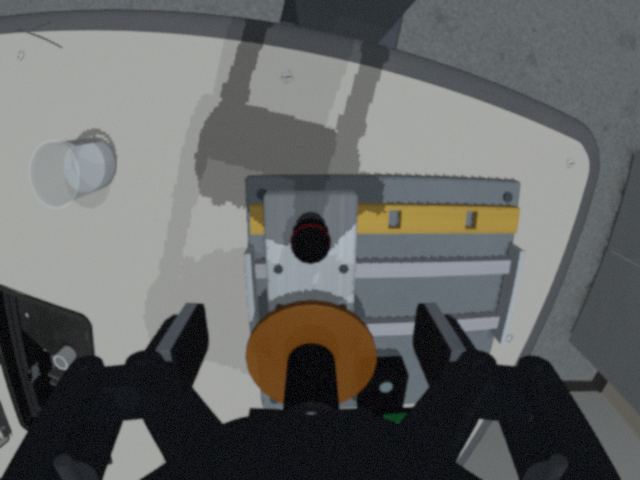

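The knob (311,242) is centred between the fingers and the plate edges are square to the tool. Descending and gripping.

```bash
python3 -m creep '[{"fingers":100,"dx":-0.02,"dy":0,"dz":-0.6,"turn":0},{"fingers":100,"dx":0,"dy":0,"dz":-0.6,"turn":0},{"fingers":100,"dx":0,"dy":0,"dz":-0.4,"turn":0},{"fingers":100,"dx":0,"dy":0,"dz":-0.28,"turn":0},{"fingers":100,"dx":0,"dy":0,"dz":0,"turn":0}]' 
python3 -m creep '[{"fingers":10,"dx":0,"dy":0,"dz":0,"turn":0},{"fingers":10,"dx":0,"dy":0,"dz":0,"turn":0},{"fingers":10,"dx":0,"dy":0,"dz":0,"turn":0},{"fingers":10,"dx":0,"dy":0,"dz":0,"turn":0},{"fingers":10,"dx":0,"dy":0,"dz":0,"turn":0},{"fingers":10,"dx":0,"dy":0,"dz":0,"turn":0},{"fingers":10,"dx":0,"dy":0,"dz":0,"turn":0},{"fingers":10,"dx":0,"dy":0,"dz":0,"turn":0}]' 50;python3 st.py
```

```text
t: 15.7
tool_pos: [0.4636, -0.0046, 0.0584]
orientation: [-0.105, 0.994, 0.0, -0.001]
contact_force: [0.7, -0.4, 0.2]
opening: 0.0853
gripper_force: 0.0
t: 16.7
tool_pos: [0.4646, -0.0049, 0.0606]
orientation: [-0.105, 0.994, -0.0, 0.001]
contact_force: [-0.7, -0.4, 5.2]
opening: 0.0245
gripper_force: 49.0
t 16.7 tcp [ 0.4646 -0.0049  0.0606] yawY 102.1 F [-0.7 -0.4  5.2] op 0.0245 gf 49.0 j6 -1.8654668481712502
```

```bash
python3 -m creep '[{"fingers":10,"dx":0,"dy":0,"dz":0.1,"turn":0},{"fingers":10,"dx":0,"dy":0,"dz":0.09,"turn":0},{"fingers":10,"dx":0,"dy":0,"dz":0,"turn":0},{"fingers":10,"dx":0,"dy":0,"dz":0,"turn":0}]';python3 st.py
python3 - <<'E'
from h import *
s=snapshot('side'); marks('side',['knob','disc_foot'])
E
```

```text
t: 17.2
tool_pos: [0.4644, -0.0048, 0.0699]
orientation: [-0.105, 0.994, -0.0, 0.0]
contact_force: [6.3, -0.5, -7.3]
opening: 0.0244
gripper_force: 49.5
t 17.2 tcp [ 0.4644 -0.0048  0.0699] yawY 102.1 F [ 6.3 -0.5 -7.3] op 0.0244 gf 49.5 j6 -1.865468224117082
side knob [ 0.4682 -0.0093  0.0904] 0.46
side disc_foot [0.5759 0.0214 0.0508] 0.76
```

```bash
python3 -m creep '[{"fingers":10,"dx":0,"dy":0,"dz":0.03,"turn":0},{"fingers":10,"dx":0,"dy":0,"dz":0,"turn":0},{"fingers":10,"dx":-0.018,"dy":0.08,"dz":0,"turn":0},{"fingers":10,"dx":-0.018,"dy":0.08,"dz":0,"turn":0},{"fingers":10,"dx":0,"dy":0,"dz":0,"turn":0}]';python3 st.py
```

```text
t: 17.98
tool_pos: [0.4621, 0.0054, 0.0715]
orientation: [-0.106, 0.994, 0.0, -0.0]
contact_force: [6.6, 0.7, -8.0]
opening: 0.0247
gripper_force: 49.6
t 17.975 tcp [0.4621 0.0054 0.0715] yawY 102.1 F [ 6.6  0.7 -8. ] op 0.0247 gf 49.6 j6 -1.8448933368395612
```

```bash
python3 -m creep '[{"fingers":10,"dx":-0.035,"dy":0.163,"dz":0,"turn":0},{"fingers":10,"dx":-0.035,"dy":0.163,"dz":0,"turn":0},{"fingers":10,"dx":-0.035,"dy":0.163,"dz":0,"turn":0},{"fingers":10,"dx":-0.035,"dy":0.163,"dz":0,"turn":0},{"fingers":10,"dx":-0.035,"dy":0.163,"dz":0,"turn":0},{"fingers":10,"dx":0,"dy":0,"dz":0,"turn":0},{"fingers":10,"dx":0,"dy":0,"dz":0,"turn":0}]';python3 st.py
python3 - <<'E'
from h import *
s=save('side7','side'); marks('side',['knob','disc_foot','seat','disc_mid'])
cv2.imwrite('pics/s7.png',cv2.resize(s['frame'][130:270,200:380,::-1],None,fx=4,fy=4,interpolation=cv2.INTER_CUBIC))
E
```

```text
t: 18.85
tool_pos: [0.4513, 0.0546, 0.0714]
orientation: [-0.106, 0.994, 0.001, -0.0]
contact_force: [5.4, 3.1, -8.2]
opening: 0.0245
gripper_force: 50.0
t 18.85 tcp [0.4513 0.0546 0.0714] yawY 102.1 F [ 5.4  3.1 -8.2] op 0.0245 gf 50.0 j6 -1.7381906358286225
side knob [0.4542 0.0538 0.0957] 0.61
side disc_foot [0.5585 0.0841 0.0504] 0.97
side disc_foot [ 4.603e-01 -2.173e-01  1.000e-04] 0.46
side seat [0.5589 0.076  0.0533] 0.58
side disc_mid [0.5564 0.0827 0.0943] 0.86
```

View pics/s7.png

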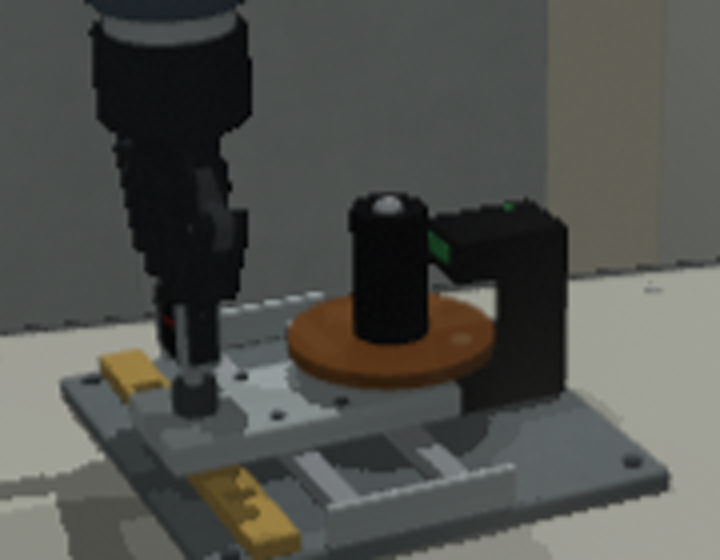

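The carriage has moved about 61 mm with the disc still seated. I'll go the last 9 mm, then lower.

```bash
python3 -m creep '[{"fingers":10,"dx":-0.016,"dy":0.075,"dz":0,"turn":0},{"fingers":10,"dx":-0.016,"dy":0.075,"dz":0,"turn":0},{"fingers":10,"dx":0,"dy":0,"dz":0,"turn":0},{"fingers":10,"dx":0,"dy":0,"dz":0,"turn":0}]';python3 st.py; python3 -m creep '[{"fingers":10,"dx":0,"dy":0,"dz":-0.05,"turn":0},{"fingers":10,"dx":0,"dy":0,"dz":-0.04,"turn":0},{"fingers":10,"dx":0,"dy":0,"dz":0,"turn":0}]'; python3 st.py
```

```text
t: 19.6
tool_pos: [0.4495, 0.0631, 0.0714]
orientation: [-0.105, 0.994, 0.0, -0.0]
contact_force: [6.1, 1.2, -8.0]
opening: 0.0248
gripper_force: 50.2
t 19.6 tcp [0.4495 0.0631 0.0714] yawY 102.1 F [ 6.1  1.2 -8. ] op 0.0248 gf 50.2 j6 -1.7181713695576033
t: 19.98
tool_pos: [0.4495, 0.0631, 0.0663]
orientation: [-0.105, 0.994, 0.0, -0.0]
contact_force: [5.7, 2.8, -7.6]
opening: 0.0248
gripper_force: 50.2
t 19.975 tcp [0.4495 0.0631 0.0663] yawY 102.1 F [ 5.7  2.8 -7.6] op 0.0248 gf 50.2 j6 -1.7181382970763557
```

```bash
python3 -m creep '[{"fingers":10,"dx":0,"dy":0,"dz":-0.05,"turn":0},{"fingers":10,"dx":0,"dy":0,"dz":-0.03,"turn":0},{"fingers":10,"dx":0,"dy":0,"dz":0,"turn":0}]'; python3 st.py;  python3 -m creep '[{"fingers":10,"dx":0,"dy":0,"dz":-0.03,"turn":0},{"fingers":10,"dx":0,"dy":0,"dz":0,"turn":0}]'; python3 st.py
```

```text
t: 20.35
tool_pos: [0.4495, 0.0631, 0.0621]
orientation: [-0.105, 0.994, 0.0, -0.0]
contact_force: [3.5, 3.9, -6.3]
opening: 0.0245
gripper_force: 50.2
t 20.35 tcp [0.4495 0.0631 0.0621] yawY 102.1 F [ 3.5  3.9 -6.3] op 0.0245 gf 50.2 j6 -1.7181758922449906
t: 20.6
tool_pos: [0.4496, 0.0629, 0.0607]
orientation: [-0.105, 0.994, 0.0, -0.0]
contact_force: [3.9, 3.4, -5.0]
opening: 0.0245
gripper_force: 50.6
t 20.6 tcp [0.4496 0.0629 0.0607] yawY 102.1 F [ 3.9  3.4 -5. ] op 0.0245 gf 50.6 j6 -1.7182433297302946
```

```bash
python3 -m creep '[{"fingers":100,"dx":0,"dy":0,"dz":0,"turn":0},{"fingers":100,"dx":0,"dy":0,"dz":0,"turn":0},{"fingers":100,"dx":0,"dy":0,"dz":0,"turn":0},{"fingers":100,"dx":0,"dy":0,"dz":0,"turn":0},{"fingers":100,"dx":0,"dy":0,"dz":0.4,"turn":0},{"fingers":100,"dx":0,"dy":0,"dz":0.8,"turn":0},{"fingers":100,"dx":0,"dy":0,"dz":0.8,"turn":0},{"fingers":100,"dx":0,"dy":0,"dz":0,"turn":0}]'
python3 - <<'E'
from h import *
s=save('side8','side'); marks('side',['knob','disc_foot','seat'])
cv2.imwrite('pics/s8.png',cv2.resize(s['frame'][130:270,200:380,::-1],None,fx=4,fy=4,interpolation=cv2.INTER_CUBIC))
E
```

```text
t: 21.6
tool_pos: [0.4515, 0.0628, 0.1859]
orientation: [-0.105, 0.994, -0.0, 0.004]
contact_force: [0.0, -0.5, 0.9]
opening: 0.0852
gripper_force: 0.0
side knob [0.4503 0.062  0.0823] 0.61
side disc_foot [0.5606 0.0907 0.0552] 0.76
side seat [0.5569 0.0831 0.0536] 0.7
```

View pics/s8.png

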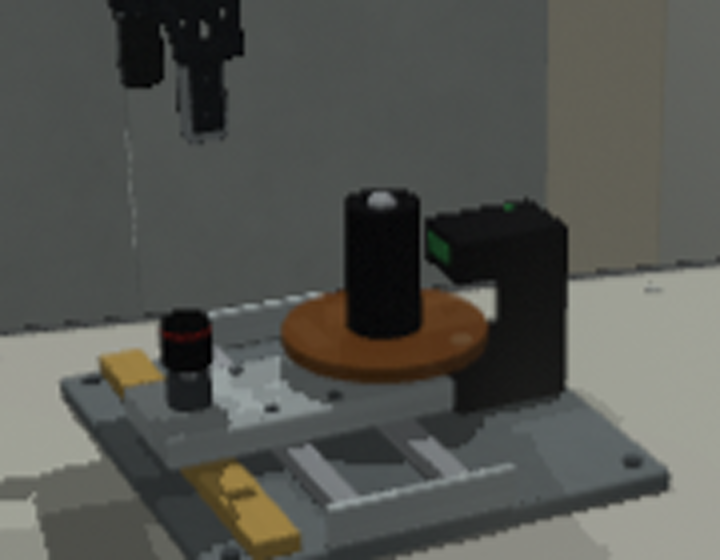

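The knob sits as low on its housing as it did at the start, the disc is flat on its seat in the fork, and the gripper is clear. Handing in.

```bash
python3 -m creep '[{"fingers":100,"dx":0,"dy":0,"dz":0.1,"turn":0},{"fingers":100,"dx":0,"dy":0,"dz":0,"turn":0},{"fingers":100,"dx":0,"dy":0,"dz":0,"turn":0}]' >/dev/null; python3 -c "
from bench import robot
print(robot.close_job())"
```

```text
the job is handed in; nothing more can be done
None
```

The disc is seated and released on the post, the shuttle is locked in the fork hole by force readings and the last picture, and the job is handed in; no verdict was returned, and I didn't re-check the beaker or bottle at the end.

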